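# Raise the sample lift by one indexed turn of its hand wheel

### The job

The power sensor head has to sit one wheel turn higher: with a fingertip push the lift's index latch out of the notch, push the hand wheel clockwise (seen from above) by its upright handle through exactly one full turn, so that the notch faces the latch again, and push the latch fully home into the notch. Only push, gently: do not grip the handle or lift anything, do not touch the sensor head on the platform, do not run the wheel well past the full turn or turn it well backwards, and leave the things standing about undisturbed.

Things in the scene. Friction and masses are not known exactly. Their poses are not given: they have to be found in the camera images.
- sample_lift: lift of grey and bare metal screwed to the bench (does not move): base plate 200 x 170 x 12 mm, two rods, a lead screw, top plate at 118-130 mm height; wheel, index disc and latch lie on top, the platform sticks out in front (-x) lower down. Origin: on the wheel's vertical axis at bench height; z up, -x towards the platform's free end, -y towards the latch. Turned up to 0.5 rad either way
- lift_wheel (a joint): turn of the black three-spoke wheel about its vertical axis, rad: 0 at the start, grows CLOCKWISE seen from above, one turn = 6.283, raising the platform 8 mm. Turns for several turns with the latch out, stays where left (about 3 N at the handle turns it), blocked while the latch is home. Rim 105 mm across, its top at 172 mm height; hub cap up to 178 mm
- wheel_axis (a point): centre of the wheel's hub, on the vertical axis, at 172 mm height
- wheel_handle (a point): top centre of the wheel's upright round black handle, 18 mm in diameter, standing on the end of one spoke 47 mm from the wheel's axis, from 172 to 225 mm height; it goes round with the wheel. At the start it is on the side away from the latch (+y of the lift). A slow, light push turns it; over 45 N from the fingers counts as gripping or forcing
- lift_latch (a joint): swing of the index latch about its upright pivot, rad: 0 = fully home against its stop, tooth in the notch; grows as the post is pushed away from the wheel (counter-clockwise from above), outer stop 0.45; tooth clear of the disc above 0.25. Stays where left; about 1.5 N at the post moves it. The tooth enters, and centres the wheel, if that is within 0.1 rad of the full turn; else it stops on the disc's edge
- latch_post (a point): top centre of the upright round steel finger post at the latch lever's free end, 16 mm in diameter, 146 to 225 mm height; with the latch home it stands 55 mm in front (-x) and 78 mm to the right (-y) of the wheel's axis in the lift's frame; swings at 138 mm radius about the pivot. The lever is dark steel, cranked, at the index disc's height
- latch_pivot (a point): pivot of the latch on the lift's top plate, 80 mm behind (+x) and 50 mm to the right (-y) of the wheel's axis in the lift's frame; point at 146 mm height
- platform_top (a point): middle of the platform's top face, 80 mm in front (-x) of the wheel's axis, 64 mm high at the start; the platform is 90 mm wide and rises 8 mm per wheel turn
- meter_head: power sensor head: black disc 51 mm across, 20 mm high with a stub at its side, lying loose on the platform; origin at its underside. It rides up with the platform and is not to be touched
- spare_post: bystander: bare steel post 13 mm across, 75 mm tall, standing to the left of the lift; origin at its foot
- lens_tube: bystander: short black lens tube, 31 mm across, 26 mm high, to the right of the lift; origin at its foot
- beam_block: bystander: black finned beam block, 32 x 36 x 34 mm, in front of the lift; origin at its foot
- notch (a point): middle of the only notch (13 mm wide, mouth flared to 28 mm) in the edge of the steel index disc, 48 mm from the axis, opposite the handle. The disc is fixed under the wheel and turns with it: 124 mm across, 138-146 mm high (point at 146 mm)

How it is judged:
On the way, in this order (a step that is already met when the one before it is completed fails the run):
1. the latch is swung out of the notch, the wheel not yet turned (value of joint lift_latch above 0.25 rad and value of joint lift_wheel below 0.5 rad), for 0.1 s.
2. the wheel has made the full turn and the notch faces the latch again (value of joint lift_wheel between 6.13 and 6.44 rad and value of joint lift_latch above 0.05 rad), for 0.1 s.
3. the latch is fully home in the notch (value of joint lift_latch below 0.04 rad), for 0.2 s.
At the end, for the whole second after the job is handed in: the latch is home (within 0.04 rad of its stop), the wheel has gone exactly one turn clockwise (within 0.085 rad) and is at rest, the platform is 7 to 9 mm higher, the sensor head lies flat on it (within 30 mm of its middle), and the post still stands (value of joint lift_latch below 0.04 rad and value of joint lift_wheel between 6.2 and 6.37 rad and velocity of joint lift_wheel between -0.05 and 0.05 rad/s and distance of platform_top from where it was at the start of the episode between 0.007 and 0.009 m and horizontal distance between meter_head and platform_top below 0.03 m and z of meter_head in the frame of platform_top between -0.004 and 0.004 m and angle between meter_head's own z axis and vertical below 0.1 rad and angle between spare_post's own z axis and vertical below 0.15 rad); the robot touches nothing.
It fails at once if the wheel is run more than 0.6 rad past the full turn, or turned backwards by more than 0.3 rad (value of joint lift_wheel above 6.88 rad or value of joint lift_wheel below -0.3 rad).
It fails at once if the sensor head is touched by the robot (contact force between the arm and meter_head above 0.3 N).
It fails at once if the sensor head is shifted on the platform or lifted off it (z of meter_head in the frame of platform_top above 0.008 m or horizontal distance between meter_head and platform_top above 0.035 m).
It fails at once if a bystander (post, lens tube, beam block) is moved more than 15 mm (distance of any of spare_post, lens_tube, beam_block from where it was at the start of the episode above 0.015 m).
It fails at once if the wheel's handle is gripped or forced (the fingers press on the wheel with over 45 N in all), or the latch is forced (over 110 N) (contact force between the fingers and lift_wheel above 45 N or contact force between the fingers and lift_latch above 110 N).
It also fails if it takes over 70 s, if anything falls off the work surface, if the arm or the gripper's body presses on something with over 40 N, if the wrist force passes 120 N, or if a joint passes its speed limit or range.

### The arm

A 6-joint arm with a two-finger parallel gripper is mounted at the origin on a cart in front of the work surface, level with it; the furniture and walls round the work are solid. World frame = base frame: x ahead of the robot, y to its left, z up, the work surface at z = 0. Lengths are in m, angles in rad, forces in N, time in s.
With the tool pointing down it reaches from about 0.425 to 0.95 m from the base axis. Payload 14.7 kg.
Tool frame: the origin (TCP) lies midway between the tips of the shut fingers; the grasp point (between the pads) lies 19 mm behind it (bot.pinch_z is the z of the grasp point in the tool frame, in m); z points along the fingers, y is the line along which they close (so a half turn about z gives the same grasp; the last joint's range is limited). The gripper opens to 85 mm and grips with 20 to 120 N. Pads are 22 mm wide; open, the fingers measure 114 mm over their backs; the gripper's body (76 mm by 85 mm) begins 54 mm behind the grasp point. The pads swing forward as they close: fully open they stand 13 mm farther back than shut.
Start: joints at [-1.296, 0.48, 1.596, -0, 1.065, -0.047], TCP at [0.206, -0.617, 0.231] pointing down, gripper open.
Joint ranges: [-2.75, 2.75], [-0.82, 2.05], [0.23, 2.67], [-1.56, 4.7], [0.09, 2.69], [-2.92, 2.92]. Speed limits (rad/s): [1.89, 1.89, 2.39, 3.01, 3.01, 3.01].

### API

Orientations are given as a 3x3 rotation matrix whose columns are the frame's x, y, z axes.
In Python, from station import bot, eyes gives the robot as it stands.
- The arm moves only by the tool play_rows, never from a script. Its argument "moves" is a list of rows, each a list of 7 numbers: the shift along the tool's x, y, z in cm, then the turn, a rotation vector about the tool's x, y, z in degrees, then the opening, from 0 (shut) to 1 (fully open). In form: [[dx, dy, dz, wx, wy, wz, claw], ...]. A call has 1 to 20 rows; each row shifts and turns the commanded pose from where the row before left it, along the tool's axes as they then stand; what a row does not reach is not made up. A row lasts 1/10 s, in which the tool goes at most 50 mm and 8.59 degrees, less where a joint would pass 70% of its speed; a pose out of reach is approached as far as the arm can. A call with a gripper value outside its range is refused whole. The fingers move at their own pace and stop on an object; the grip force is fixed at half the most. Time passes only in rows, so rows that do not move let the fingers close. It gives the time, the measured TCP pose, the force, the opening and the grip force at its end, in the units of the state.
- bot.state(): the state, without advancing time (a new reading comes with each control period).
- eyes.capture(name): name is "side" or "top" or "wrist"; returns a dict with "pixels" (400x640x3 uint8, blue, green, red), "range_z" (400x640 float32, m along the optical axis (not along the pixel's ray), 0 where there is no reading), "camera_matrix" (3x3 intrinsics, pixels), "dist" ([k1, k2, p1, p2, k3] as OpenCV has them; the pictures are not rectified), "xyz" and "orientation" of the camera in the world; the wrist camera has in their place "hand_eye" (4x4, takes a point from camera to tool coordinates, whose origin is the TCP and whose axes are the flange's). Camera axes: x right, y down, z forward; pixel columns grow to the right and rows downward; lengths in m; the calibration is good to about 2 mm. A picture is of the moment at which its call begins: read the wrist's pose just before it.
- bot.sign_off(): hands the job in; it is judged then, once.
The state is a dict: "clock": time; "joints": joint angles; "joint_velocities": joint speeds; "joint_efforts": joint torques, N m; "tcp_pos": TCP position; "ee_rot": TCP orientation; "wrist_force": force on the tool from outside, world axes, zero at the start; "wrist_torque": the same for the moment, N m; "width": opening from 0.0 (shut) to 1.0 (fully open); "gripper_force": force on a finger pad.
Only numpy, scipy, OpenCV 4.12 (cv2) and the standard library are available. Lean on these libraries where they do the work, as an engineer would, in place of code of your own. Each camera call takes 0.05 s, during which the arm holds its last target. There are 200 camera calls.

## Working session

There is one attempt and no reset: what is moved stays moved. The work goes in short steps, Python scripts to look and compute and a tool call to move; the robot and the scene stay as the last step left them, time stands still between calls to the robot, and variables do not carry over. Pictures are saved under pics/ and viewed, at most 10 in all, crops included, and the job is handed in when it is done.

Besides the shell and the picture viewer there is one more tool, called after "Emit:" as a command line: name --pt "numbers of a row" for each row, then --argument value for the rest. play_rows: Moves the arm, as the interface text tells. Its arguments: {"type":"object","properties":{"moves":{"type":"array","items":{"type":"array","items":{"type":"number"}}}},"required":["moves"]}

```bash
mkdir -p pics
cat > h.py <<'E'
import numpy as np, cv2
from station import bot, eyes
def cap(n):
    s=bot.state(); c=eyes.capture(n)
    if n=="wrist":
        T=np.array(c["hand_eye"]);R=np.array(s["ee_rot"])
        c["orientation"]=R@T[:3,:3]; c["xyz"]=R@T[:3,3]+np.array(s["tcp_pos"])
    return c
def cloud(c):
    K=np.array(c["camera_matrix"]);d=np.array(c["dist"],float)
    v,u=np.mgrid[0:400,0:640]
    n=cv2.undistortPoints(np.stack([u.ravel(),v.ravel()],1).astype(np.float64)[:,None],K,d)[:,0]
    z=c["range_z"].ravel()
    P=np.c_[n*z[:,None],z]@np.array(c["orientation"]).T+np.array(c["xyz"])
    P[z==0]=np.nan
    return P.reshape(400,640,3)
E
python3 - <<'E'
from h import *
for n in("top","side"):
    c=cap(n);P=cloud(c);cv2.imwrite(f"pics/{n}0.png",c["pixels"]);np.save(f"{n}0.npy",P)
    print(n,c["xyz"],c["orientation"])
    for lo,hi in((.215,.235),(.165,.182),(.14,.15),(.114,.134)):
        m=(P[...,2]>lo)&(P[...,2]<hi);Q=P[m];v,u=np.nonzero(m)
        if len(Q): print(lo,len(Q),Q.mean(0).round(3),u.mean(),v.mean())
E
```

```text
top [0.401246   0.01809435 1.00696926] [[-0.01794439 -0.98303811  0.18252145]
 [-0.99964648  0.02122156  0.01601762]
 [-0.01961932 -0.1821695  -0.98307139]]
0.215 1001 [0.827 0.569 0.224] 75.06693306693306 81.37462537462538
0.165 1622 [ 0.748 -0.029  0.172] 346.1485819975339 119.53267570900124
0.14 5217 [0.73  0.262 0.147] 222.52616446233466 133.5510829978915
0.114 4586 [0.843 0.179 0.125] 259.40143916266896 92.8715656345399
side [0.50505836 0.82041024 0.46170222] [[-0.99796752 -0.00699045  0.06334004]
 [-0.06131019  0.37633766 -0.92445174]
 [-0.01737491 -0.92645621 -0.37600135]]
0.215 3325 [ 0.652 -0.318  0.225] 291.10315789473685 142.93654135338346
0.165 3407 [ 0.617 -0.27   0.173] 303.78485471088936 165.45406515996478
0.14 2660 [ 0.567 -0.232  0.145] 309.54473684210524 188.08195488721805
0.114 3979 [ 0.591 -0.252  0.124] 316.9771299321438 185.97939180698668
```

View pics/top0.png

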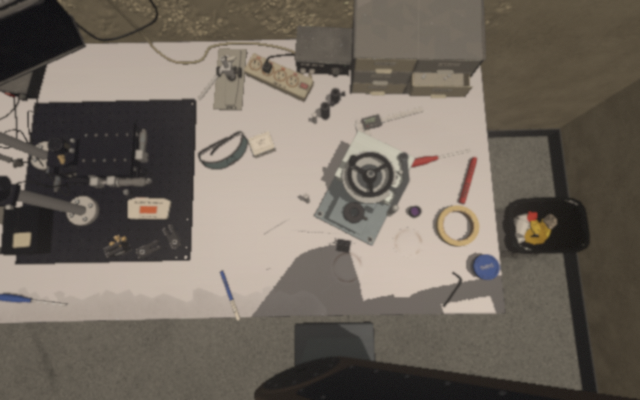

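View pics/side0.png

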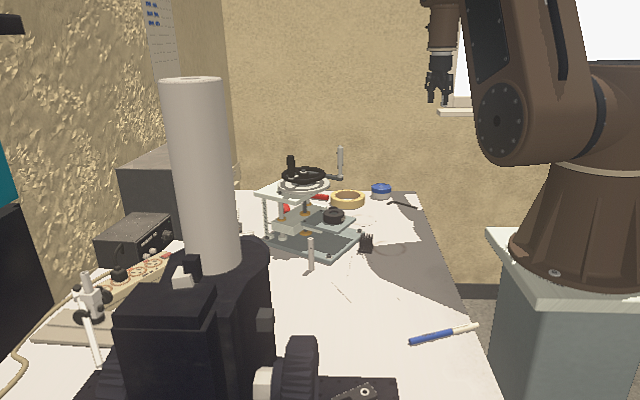

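The top view shows the lift with its wheel at about (370,173), the platform and sensor head at (353,212), and the beam block at (343,245). The lens tube is at (413,211). The side view shows the handle at (291,160), the latch post at (340,160) and the spare post at (311,253).

Run:
```python
from h import *
for n in("top","side"):
    P=np.load(f"{n}0.npy")
    R=(abs(P[...,0]-.62)<.2)&(abs(P[...,1]+.08)<.17)
    for lo,hi in((.218,.235),(.19,.215),(.168,.182),(.14,.149),(.12,.133),(.06,.09)):
        m=R&(P[...,2]>lo)&(P[...,2]<hi)
        k,l,st,ce=cv2.connectedComponentsWithStats(m.astype(np.uint8),connectivity=8)
        for i in range(1,k):
            if st[i,4]>5:
                Q=P[l==i];print(n,lo,st[i,4],ce[i].round(),np.median(Q,0).round(4),Q.min(0).round(3),Q.max(0).round(3))
    m=R&(P[...,2]>.168)&(P[...,2]<.176)
    Q=P[m]
    print(n,"rim bbox centre",cv2.minEnclosingCircle(Q[:,:2].astype(np.float32)))
c=cv2.imread("pics/top0.png")[90:270,280:450];s=cv2.imread("pics/side0.png")[135:270,230:400]
o=np.vstack([cv2.resize(c,(640,678),interpolation=2)[:, :]])
a=cv2.resize(c,None,fx=2.35,fy=2.35*1,interpolation=2);b=cv2.resize(s,(400,318),interpolation=2)
H=max(a.shape[0],b.shape[0]);f=lambda x:cv2.copyMakeBorder(x,0,H-x.shape[0],0,0,0)
cv2.imwrite("pics/zoom.png",np.hstack([f(a),f(b)]))
```

```text
top 0.218 47 [352. 158.] [ 0.6358 -0.0369  0.2237] [ 0.63  -0.045  0.218] [ 0.643 -0.03   0.226]
top 0.218 38 [394. 208.] [ 0.5279 -0.1196  0.2233] [ 0.522 -0.126  0.218] [ 0.534 -0.114  0.226]
top 0.19 28 [351. 163.] [ 0.6301 -0.0352  0.2055] [ 0.628 -0.046  0.19 ] [ 0.637 -0.029  0.214]
top 0.19 21 [391. 211.] [ 0.5238 -0.1153  0.2054] [ 0.521 -0.125  0.192] [ 0.533 -0.113  0.215]
top 0.168 534 [371. 175.] [ 0.6084 -0.083   0.1704] [ 0.564 -0.13   0.168] [ 0.666 -0.028  0.179]
top 0.168 104 [370. 174.] [ 0.6133 -0.0782  0.1724] [ 0.602 -0.091  0.168] [ 0.626 -0.066  0.18 ]
top 0.14 35 [365. 152.] [ 0.6729 -0.0703  0.1461] [ 0.666 -0.107  0.144] [ 0.676 -0.049  0.149]
top 0.14 805 [381. 186.] [ 0.5838 -0.1229  0.1457] [ 0.533 -0.172  0.14 ] [ 0.671 -0.017  0.149]
top 0.14 67 [392. 171.] [ 0.6235 -0.1348  0.1457] [ 0.596 -0.14   0.141] [ 0.665 -0.112  0.149]
top 0.14 250 [369. 163.] [ 0.6463 -0.081   0.1459] [ 0.632 -0.113  0.142] [ 0.661 -0.048  0.149]
top 0.14 241 [380. 179.] [ 0.606  -0.1054  0.1459] [ 0.58  -0.124  0.141] [ 0.636 -0.087  0.149]
top 0.14 225 [359. 181.] [ 0.6042 -
[... 1630 characters left out ...]
 0.586 -0.171  0.142] [ 0.612 -0.151  0.145]
side 0.14 13 [295. 175.] [ 0.6391 -0.1334  0.1444] [ 0.633 -0.163  0.14 ] [ 0.643 -0.123  0.146]
side 0.14 611 [306. 185.] [ 0.6021 -0.0573  0.1447] [ 0.521 -0.152  0.14 ] [ 0.675 -0.017  0.149]
side 0.12 564 [279. 194.] [ 0.6723 -0.0415  0.1283] [ 0.589 -0.151  0.12 ] [0.731 0.001 0.132]
side 0.06 1495 [314. 217.] [ 0.5865 -0.0438  0.0632] [ 0.489 -0.16   0.06 ] [0.688 0.018 0.089]
side 0.06 48 [264. 213.] [ 0.7063 -0.0543  0.0747] [ 0.702 -0.064  0.061] [ 0.711 -0.05   0.089]
side 0.06 47 [310. 241.] [0.5854 0.074  0.0698] [0.58  0.064 0.06 ] [0.592 0.08  0.075]
side rim bbox centre ((0.5896058678627014, -0.0880369246006012), 0.0764145776629448)
```

View pics/zoom.png

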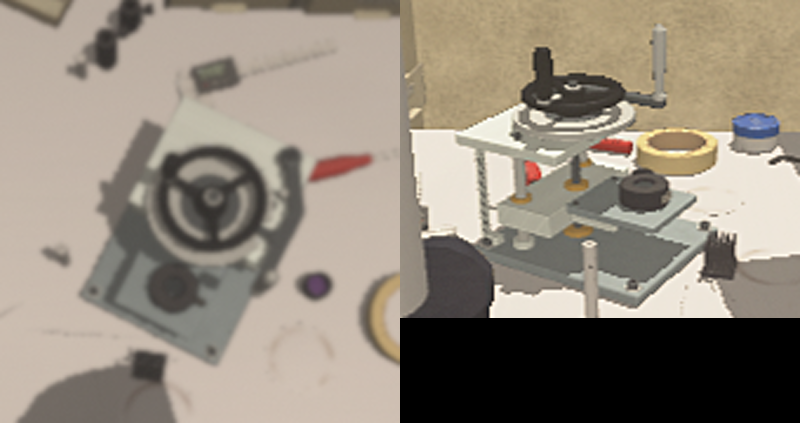

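Run:
```python
from h import *
s=bot.state();R=np.array(s["ee_rot"]);print(R.round(4),s["tcp_pos"],s["clock"],s["wrist_force"])
d=np.array([.540,-.084,.29])-s["tcp_pos"];print((R.T@d*100).round(2))
```

```text
[[ 9.487e-01  3.163e-01 -3.000e-04]
 [ 3.163e-01 -9.487e-01  1.000e-03]
 [ 0.000e+00 -1.100e-03 -1.000e+00]] [ 0.20550137 -0.61627553  0.23074667] 0.1 [-0.02414308 -0.10106983  0.34071967]
[ 48.57 -39.92  -5.88]
```

Emit:
play_rows --pt "0 0 -0.6 0 0 4.7 0" --pt "0 0 -0.6 0 0 4.7 0" --pt "0 0 -0.6 0 0 4.7 0" --pt "0 0 -0.6 0 0 4.7 0" --pt "0 0 -0.6 0 0 4.7 0" --pt "0 0 -0.6 0 0 4.7 0" --pt "0 0 -0.6 0 0 4.7 0" --pt "0 0 -0.6 0 0 4.7 0" --pt "0 0 -0.6 0 0 4.7 0" --pt "0 0 -0.6 0 0 4.7 0" --pt "0 0 0 0 0 0 0"

```text
clock: 1.2
tcp_pos: [0.2056, -0.6168, 0.2917]
ee_rot: [[0.878, -0.479, 0.0], [-0.479, -0.878, -0.001], [0.0, 0.0, -1.0]]
wrist_force: [0.5, -0.2, 0.4]
width: 0.001
gripper_force: 0.0
```

Run:
```python
from h import *
s=bot.state();R=np.array(s["ee_rot"]);print(R.round(4),s["tcp_pos"],s["joints"],s["width"])
d=np.array([.540,-.084,.29])-s["tcp_pos"];print((R.T@d*100).round(2))
```

```text
[[ 8.775e-01 -4.795e-01  1.000e-04]
 [-4.795e-01 -8.775e-01 -5.000e-04]
 [ 4.000e-04  4.000e-04 -1.000e+00]] [ 0.20564531 -0.61680106  0.29172075] [-1.29558792e+00  4.29923165e-01  1.52464425e+00 -2.19409651e-05
  1.18646997e+00  7.75290795e-01] 0.0013206806772578996
[  3.79 -62.79   0.15]
```

Emit:
play_rows --pt "0.2 -3.2 0 0 0 0 0" --pt "0.2 -3.2 0 0 0 0 0" --pt "0.2 -3.2 0 0 0 0 0" --pt "0.2 -3.2 0 0 0 0 0" --pt "0.2 -3.2 0 0 0 0 0" --pt "0.2 -3.2 0 0 0 0 0" --pt "0.2 -3.2 0 0 0 0 0" --pt "0.2 -3.2 0 0 0 0 0" --pt "0.2 -3.2 0 0 0 0 0" --pt "0.2 -3.2 0 0 0 0 0" --pt "0.2 -3.2 0 0 0 0 0" --pt "0.2 -3.2 0 0 0 0 0" --pt "0.2 -3.2 0 0 0 0 0" --pt "0.2 -3.2 0 0 0 0 0" --pt "0.2 -3.2 0 0 0 0 0" --pt "0.2 -3.2 0 0 0 0 0" --pt "0.2 -3.2 0 0 0 0 0" --pt "0.2 -3.2 0 0 0 0 0" --pt "0.2 -3.2 0 0 0 0 0" --pt "0 -2 0 0 0 0 0"

```text
clock: 3.2
tcp_pos: [0.54, -0.0814, 0.2908]
ee_rot: [[0.88, -0.475, -0.0], [-0.475, -0.88, 0.0], [-0.0, -0.0, -1.0]]
wrist_force: [-0.8, -0.1, -0.2]
width: 0.003
gripper_force: 0.0
```

Run:
```python
from h import *
s=bot.state();print(s["tcp_pos"],s["joints"],s["wrist_force"])
c=cap("wrist");P=cloud(c);cv2.imwrite("pics/w1.png",c["pixels"]);print(c["xyz"])
R=np.array(s["ee_rot"])
m=(abs(P[...,0]-.6)<.15)&(abs(P[...,1]+.1)<.15)
for lo,hi in((.216,.23),(.185,.215),(.174,.182)):
    k,l,st,ce=cv2.connectedComponentsWithStats((m&(P[...,2]>lo)&(P[...,2]<hi)).astype(np.uint8))
    for i in range(1,k):
        if st[i,4]>20: Q=P[l==i];print(lo,st[i,4],ce[i].round(),np.median(Q,0).round(4),Q.min(0).round(3),Q.max(0).round(3))
```

```text
[ 0.54001667 -0.08135746  0.29079127] [-2.05262448e-01  2.76205440e-01  1.76171898e+00  3.58051950e-04
  1.10402932e+00  1.86000347e+00] [-0.76841399 -0.13432183 -0.19551726]
[ 0.59758574 -0.1125167   0.43383782]
0.216 668 [186. 114.] [ 0.6338 -0.0408  0.224 ] [ 0.626 -0.047  0.216] [ 0.642 -0.031  0.227]
0.216 452 [388. 202.] [ 0.5289 -0.1218  0.2235] [ 0.519 -0.13   0.216] [ 0.534 -0.114  0.227]
0.185 347 [205. 113.] [ 0.6307 -0.0461  0.2045] [ 0.626 -0.048  0.185] [ 0.643 -0.034  0.215]
0.185 261 [378. 189.] [ 0.5337 -0.1207  0.2029] [ 0.527 -0.13   0.185] [ 0.535 -0.114  0.215]
0.174 40 [216. 113.] [ 0.6315 -0.0448  0.1766] [ 0.627 -0.047  0.174] [ 0.639 -0.039  0.181]
0.174 235 [273. 113.] [ 0.6119 -0.08    0.1782] [ 0.605 -0.086  0.174] [ 0.618 -0.073  0.18 ]
```

View pics/w1.png

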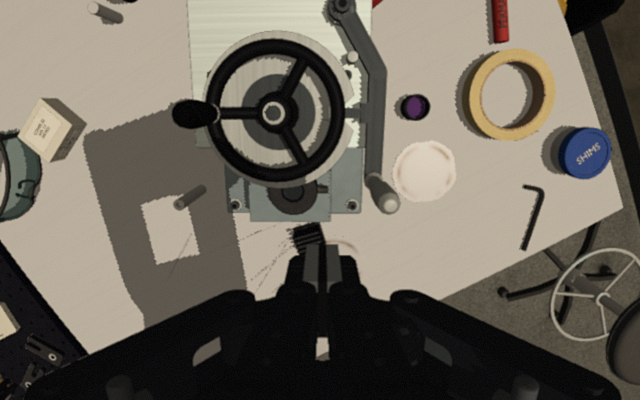

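Emit:
play_rows --pt "0 0 1.6 0 0 0 0" --pt "0 0 1.6 0 0 0 0" --pt "0 0 1.6 0 0 0 0" --pt "0 0 1.6 0 0 0 0" --pt "0 0 1.6 0 0 0 0" --pt "0 0 1.6 0 0 0 0" --pt "0.4 0.5 0 0 0 0 0" --pt "0.4 0.5 0 0 0 0 0" --pt "0.1 0.4 0 0 0 0 0" --pt "0.1 0.4 0 0 0 0 0" --pt "0.1 0.4 0 0 0 0 0" --pt "0.1 0.4 0 0 0 0 0" --pt "0.2 0.4 0 0 0 0 0" --pt "0.2 0.4 0 0 0 0 0" --pt "0.2 0.4 0 0 0 0 0" --pt "0.2 0.4 0 0 0 0 0" --pt "0.2 0.4 0 0 0 0 0" --pt "0.2 0.4 0 0 0 0 0" --pt "0.2 0.4 0 0 0 0 0" --pt "0.2 0.4 0 0 0 0 0"

```text
clock: 5.25
tcp_pos: [0.536, -0.1479, 0.1953]
ee_rot: [[0.878, -0.478, -0.0], [-0.478, -0.878, 0.0], [-0.0, 0.0, -1.0]]
wrist_force: [-0.2, 1.8, -0.4]
width: -0.002
gripper_force: 0.7
```

```bash
cat >> h.py <<'E'
A=np.array([.6125,-.079]); L=np.array([[.879,-.477],[.477,.879]])  # lift axes as rows
def find():
    s=bot.state();t=L@(np.array(s["tcp_pos"])[:2]-A)
    print("tcp lift mm",(t*1e3).round(1),"z",s["tcp_pos"][2],"F",np.round(s["wrist_force"],1),"t",s["clock"])
    for n in("top","side","wrist"):
        P=cloud(cap(n));q=(P[...,:2]-A)@L.T
        m=(P[...,2]>.216)&(P[...,2]<.228)
        r=np.hypot(q[...,0],q[...,1])
        far=np.hypot(*np.moveaxis(q-t,-1,0))>.0
        for nm,mm in(("handle",m&(abs(r-.047)<.016)),("post",m&(abs(np.hypot(q[...,0]-.08,q[...,1]+.05)-.138)<.014)&(q[...,0]<.03)&(q[...,1]<-.05))):
            k,l,st,ce=cv2.connectedComponentsWithStats(mm.astype(np.uint8))
            for i in range(1,k):
                if st[i,4]>12:
                    c=np.median(q[l==i],0);
                    ang=np.degrees(np.arctan2(c[0],c[1])) if nm=="handle" else np.arctan2(c[1]+.05,c[0]-.08)%6.2832-3.346
                    print(n,nm,st[i,4],(c*1e3).round(1),"ang",round(float(ang),3))
E
python3 -c "from h import *;find()"
```

```text
tcp lift mm [-34.3 -97.1] z 0.19527719976386415 F [-0.2  1.8 -0.4] t 5.25
top handle 52 [ 0.5 47.2] ang 0.576
side handle 29 [-2.  49.9] ang -2.335
side post 41 [-42.6 -96.2] ang 0.156
wrist post 451 [ -33.8 -119. ] ang 0.341
```

Emit:
play_rows --pt "0.2 0.3 0 0 0 0 0" --pt "0.1 0.3 0 0 0 0 0" --pt "0 0 0 0 0 0 0" --pt "0 -1.2 0 0 0 0 0" --pt "0 -1.2 0 0 0 0 0" --pt "0 -1.2 0 0 0 0 0" --pt "0 -1.2 0 0 0 0 0" --pt "0 -1.2 0 0 0 0 0" --pt "0 -1.2 0 0 0 0 0" --pt "0 -1.2 0 0 0 0 0" --pt "-0.1 -1.2 0 0 0 0 0" --pt "-0.1 -1.2 0 0 0 0 0" --pt "-0.2 -1.2 0 0 0 0 0" --pt "-0.1 -1.0 0 0 0 0 0" --pt "0 0 0 0 0 0 0"

```text
clock: 6.9
tcp_pos: [0.5941, -0.0364, 0.1953]
ee_rot: [[0.879, -0.477, 0.0], [-0.477, -0.879, 0.0], [0.0, -0.0, -1.0]]
wrist_force: [0.0, -0.7, -0.4]
width: 0.002
gripper_force: 0.0
```

Run:
```python
from h import *
find()
th=np.radians(np.arange(-50,331,10));p=np.round(np.c_[4.7*np.sin(th),-4.7*np.cos(th)],1)
print(p[0]);print(np.diff(p,axis=0).round(1).tolist())
```

```text
tcp lift mm [-36.5  28.6] z 0.19527846346057598 F [ 0.  -0.7 -0.4] t 6.9
side handle 29 [-2.5 50.1] ang -2.9
side handle 61 [-42.4  35.4] ang -50.184
side post 18 [ -37.5 -121.3] ang 0.341
wrist handle 1881 [ 1.9 44.9] ang 2.375
wrist handle 927 [-26.7  27.4] ang -44.199
[-3.6 -3. ]
[[0.6, -0.6], [0.7, -0.5], [0.7, -0.3], [0.8, -0.2], [0.8, -0.1], [0.8, 0.1], [0.8, 0.2], [0.7, 0.3], [0.7, 0.5], [0.6, 0.6], [0.5, 0.6], [0.3, 0.8], [0.2, 0.8], [0.1, 0.8], [-0.1, 0.8], [-0.2, 0.8], [-0.3, 0.7], [-0.5, 0.7], [-0.6, 0.6], [-0.7, 0.5], [-0.7, 0.3], [-0.8, 0.2], [-0.8, 0.1], [-0.8, -0.1], [-0.8, -0.2], [-0.8, -0.3], [-0.6, -0.5], [-0.6, -0.6], [-0.5, -0.6], [-0.3, -0.8], [-0.2, -0.8], [-0.1, -0.8], [0.1, -0.8], [0.2, -0.8], [0.3, -0.8], [0.5, -0.6], [0.6, -0.6], [0.6, -0.5]]
```

Emit:
play_rows --pt "0.6 -0.7 0 0 0 0 0" --pt "0.7 -0.5 0 0 0 0 0" --pt "0.7 -0.3 0 0 0 0 0" --pt "0.8 -0.2 0 0 0 0 0" --pt "0.8 -0.1 0 0 0 0 0" --pt "0.8 0.1 0 0 0 0 0" --pt "0.8 0.2 0 0 0 0 0" --pt "0.7 0.3 0 0 0 0 0" --pt "0.7 0.5 0 0 0 0 0" --pt "0.6 0.6 0 0 0 0 0" --pt "0 0 0 0 0 0 0"

```text
clock: 8.15
tcp_pos: [0.6554, -0.0716, 0.1942]
ee_rot: [[0.878, -0.479, -0.005], [-0.479, -0.878, 0.001], [-0.005, 0.001, -1.0]]
wrist_force: [-5.4, 3.6, -0.4]
width: -0.001
gripper_force: 3.2
```

```bash
python3 -c "from h import *;find();cv2.imwrite('pics/w2.png',cap('wrist')['pixels'])"
```

```text
tcp lift mm [34.1 27. ] z 0.19424374459240723 F [-5.4  3.6 -0.4] t 8.15
side handle 61 [28.3 34.8] ang 39.19
side post 19 [ -38.2 -120.3] ang 0.333
wrist handle 2678 [45.7 11.8] ang 75.556
wrist post 41 [ -29.4 -122.8] ang 0.383
```

View pics/w2.png

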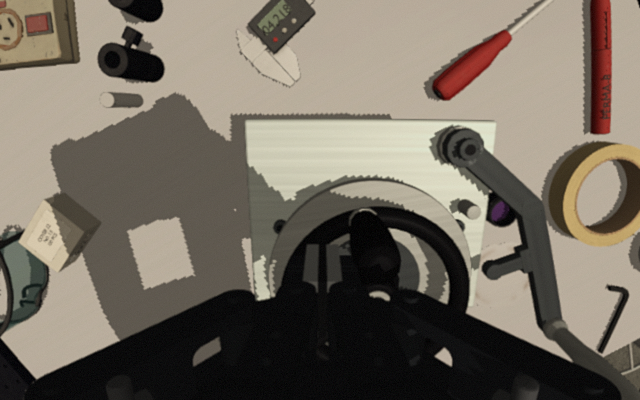

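The wrist view shows the handle at (370,250), just ahead of the finger tips. The latch is out, with its tooth at (490,268) clear of the disc. I'll keep pushing round.

Emit:
play_rows --pt "0.5 0.6 0 0 0 0 0" --pt "0.3 0.8 0 0 0 0 0" --pt "0.2 0.8 0 0 0 0 0" --pt "0.1 0.8 0 0 0 0 0" --pt "-0.1 0.8 0 0 0 0 0" --pt "-0.2 0.8 0 0 0 0 0" --pt "-0.3 0.7 0 0 0 0 0" --pt "-0.5 0.7 0 0 0 0 0" --pt "-0.6 0.6 0 0 0 0 0" --pt "0 0 0 0 0 0 0"

```text
clock: 9.35
tcp_pos: [0.6198, -0.1269, 0.1955]
ee_rot: [[0.878, -0.479, -0.0], [-0.479, -0.878, -0.0], [0.0, 0.0, -1.0]]
wrist_force: [0.2, 0.2, -0.4]
width: 0.002
gripper_force: 0.0
```

```bash
python3 -c "from h import *;find()"
```

```text
tcp lift mm [ 29.3 -38.6] z 0.1954841287568407 F [ 0.2  0.2 -0.4] t 9.35
side handle 80 [ 20.2 -35.2] ang 150.153
side post 18 [ -37.  -121.6] ang 0.345
wrist handle 918 [ 39.4 -38.1] ang 134.031
wrist handle 13 [  8.1 -39.6] ang 168.501
```

Emit:
play_rows --pt "-0.7 0.5 0 0 0 0 0" --pt "-0.7 0.3 0 0 0 0 0" --pt "-0.8 0.2 0 0 0 0 0" --pt "-0.8 0.1 0 0 0 0 0" --pt "-0.8 -0.1 0 0 0 0 0" --pt "-0.8 -0.2 0 0 0 0 0" --pt "-0.8 -0.3 0 0 0 0 0" --pt "-0.6 -0.5 0 0 0 0 0" --pt "-0.6 -0.6 0 0 0 0 0" --pt "0 0 0 0 0 0 0"

```text
clock: 10.5
tcp_pos: [0.5644, -0.0888, 0.1954]
ee_rot: [[0.879, -0.478, -0.001], [-0.478, -0.879, 0.0], [-0.001, 0.0, -1.0]]
wrist_force: [0.8, 0.5, 0.4]
width: -0.002
gripper_force: 0.0
```

```bash
python3 -c "from h import *;find()"
```

```text
tcp lift mm [-37.6 -31.6] z 0.19538377716785102 F [0.8 0.5 0.4] t 10.5
side handle 75 [-46.3 -20. ] ang -113.374
side post 18 [ -37.6 -121. ] ang 0.339
wrist handle 922 [-27.3 -31.9] ang -139.421
wrist handle 282 [-38.5  -9.3] ang -103.628
wrist post 1275 [ -34.3 -121.5] ang 0.355
```

Emit:
play_rows --pt "-0.5 -0.6 0 0 0 0 0" --pt "-0.3 -0.8 0 0 0 0 0" --pt "-0.2 -0.8 0 0 0 0 0" --pt "-0.1 -0.8 0 0 0 0 0" --pt "0.1 -0.8 0 0 0 0 0" --pt "0.2 -0.6 0 0 0 0 0" --pt "0.2 -0.5 0 0 0 0 0" --pt "0.2 -0.4 0 0 0 0 0" --pt "0.2 -0.4 0 0 0 0 0" --pt "0.2 -0.3 0 0 0 0 0" --pt "0 0 0 0 0 0 0"

```text
clock: 11.75
tcp_pos: [0.5945, -0.0367, 0.1952]
ee_rot: [[0.878, -0.478, 0.0], [-0.478, -0.878, 0.0], [0.0, -0.0, -1.0]]
wrist_force: [-0.9, -0.8, -0.6]
width: 0.003
gripper_force: 0.5
```

```bash
python3 -c "from h import *;find();cv2.imwrite('pics/w3.png',cap('wrist')['pixels'])"
```

```text
tcp lift mm [-36.   28.6] z 0.1951964861007564 F [-0.9 -0.8 -0.6] t 11.75
side handle 100 [-35.7  39.8] ang -41.894
side post 16 [ -37.8 -120.7] ang 0.336
wrist handle 2684 [-20.9  38.3] ang -28.66
```

View pics/w3.png

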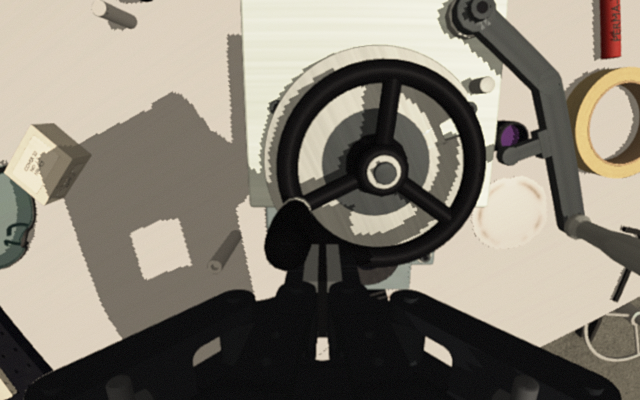

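Emit:
play_rows --pt "0.2 -0.2 0 0 0 0 0" --pt "0.2 -0.2 0 0 0 0 0" --pt "0.2 -0.2 0 0 0 0 0" --pt "0.2 -0.2 0 0 0 0 0" --pt "0.2 -0.2 0 0 0 0 0" --pt "0.2 -0.1 0 0 0 0 0" --pt "0.2 0 0 0 0 0 0" --pt "0 0 0 0 0 0 0" --pt "0 0 0 0 0 0 0"

```text
clock: 12.85
tcp_pos: [0.612, -0.0338, 0.1954]
ee_rot: [[0.878, -0.478, 0.001], [-0.478, -0.878, 0.0], [0.001, -0.0, -1.0]]
wrist_force: [0.3, 1.0, 0.2]
width: -0.001
gripper_force: 0.5
```

Run:
```python
from h import *
find()
c=cap("wrist");P=cloud(c);q=(P[...,:2]-A)@L.T;z=P[...,2]
m=(z>.19)&(z<.228)&(q[...,0]>-.012)&(q[...,0]<.03)&(q[...,1]>.03)&(q[...,1]<.06)
Q=q[m]*1e3;print("wrist",len(Q),np.percentile(Q,[2,50,98],axis=0).round(1))
c=cap("side");P=cloud(c);q=(P[...,:2]-A)@L.T;z=P[...,2]
m=(z>.18)&(z<.228)&(abs(q[...,0])<.03)&(q[...,1]>.03)&(q[...,1]<.065)
Q=q[m]*1e3;print("side",len(Q),np.percentile(Q,[2,50,98],axis=0).round(1));cv2.imwrite("pics/s3.png",cv2.resize(c["pixels"][130:210,250:370],None,fx=5,fy=5))
```

```text
tcp lift mm [-22.   39.5] z 0.1954267254153028 F [0.3 1.  0.2] t 12.85
side handle 90 [-24.   49.6] ang -25.814
side post 18 [ -37.1 -121. ] ang 0.341
wrist handle 2626 [-3.9 44.1] ang -5.082
wrist 2908 [[-11.9  34. ]
 [  0.3  44.1]
 [  6.1  53.1]]
side 239 [[-29.1  43.3]
 [ -9.3  51.1]
 [  3.1  55.3]]
```

View pics/s3.png

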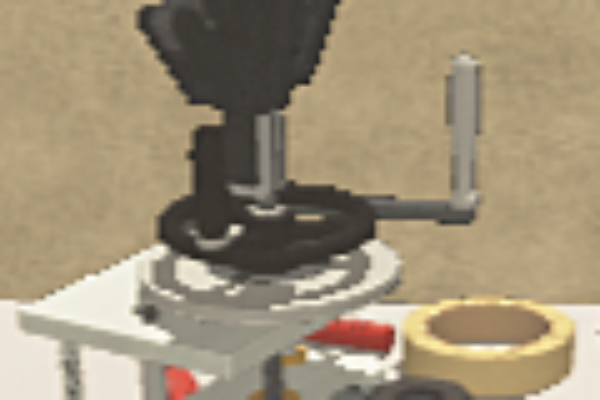

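The side crop shows the handle at (208,180) in front of the wheel with the fingers just behind it. It is about 2–3 mm short of the full turn, so I'll nudge it and then back off to measure.

Emit:
play_rows --pt "0.1 0 0 0 0 0 0" --pt "0.1 0 0 0 0 0 0" --pt "0 0 0 0 0 0 0" --pt "0 0 0 0 0 0 0" --pt "-1 0 0 0 0 0 0" --pt "-2 0 0 0 0 0 0" --pt "-2 0 0 0 0 0 0" --pt "-1 0 0 0 0 0 0" --pt "0 0 0 0 0 0 0"

```text
clock: 14.0
tcp_pos: [0.5597, -0.0056, 0.1955]
ee_rot: [[0.879, -0.478, -0.0], [-0.478, -0.879, -0.0], [-0.0, 0.0, -1.0]]
wrist_force: [-0.5, 0.1, -0.1]
width: -0.001
gripper_force: 0.0
```

Run:
```python
from h import *
find()
P=cloud(cap("wrist"));q=(P[...,:2]-A)@L.T;z=P[...,2]
m=(z>.19)&(z<.228)&(abs(q[...,0])<.03)&(q[...,1]>.03)&(q[...,1]<.065)
Q=q[m]*1e3;print("wrist",len(Q),np.percentile(Q,[1,50,99],axis=0).round(1))
P0=np.load("side0.npy");P1=cloud(cap("side"))
for P in(P0,P1):
    q=(P[...,:2]-A)@L.T;z=P[...,2]
    m=(z>.185)&(z<.228)&(abs(q[...,0])<.025)&(q[...,1]>.03)&(q[...,1]<.065)
    Q=q[m]*1e3;print("side",len(Q),np.percentile(Q,[1,50,99],axis=0).round(1),Q.mean(0))
```

```text
tcp lift mm [-81.4  39.3] z 0.19550372417391354 F [-0.5  0.1 -0.1] t 14.0
side handle 29 [-3.1 50.1] ang -3.541
side post 19 [ -38. -122.] ang 0.343
wrist handle 2213 [-1.9 45.5] ang -2.446
wrist 2361 [[-10.   37.7]
 [ -2.3  45.3]
 [  5.8  53.3]]
side 140 [[-8.  40.5]
 [-2.8 50.7]
 [ 9.2 55.8]] [-1.78122731 49.93531464]
side 136 [[-9.9 40.7]
 [-4.  51.2]
 [ 5.4 55.9]] [-3.54607027 50.60812163]
```

Emit:
play_rows --pt "0 0 -2 0 0 0 0" --pt "0 0 -2 0 0 0 0" --pt "0 0 -2 0 0 0 0" --pt "0.4 2 0 0 0 0 0" --pt "0.4 2 0 0 0 0 0" --pt "0.4 2 0 0 0 0 0" --pt "0.4 2 0 0 0 0 0" --pt "0.4 2 0 0 0 0 0" --pt "0.4 2 0 0 0 0 0" --pt "0.4 2 0 0 0 0 0" --pt "0.4 2 0 0 0 0 0" --pt "0.4 2 0 0 0 0 0" --pt "0.4 2.4 0 0 0 0 0" --pt "0 0 2 0 0 0 0" --pt "0 0 2 0 0 0 0" --pt "0 0 2 0 0 0 0" --pt "0 0 0 0 0 0 0"

```text
clock: 15.95
tcp_pos: [0.4972, -0.2043, 0.1931]
ee_rot: [[0.878, -0.479, -0.003], [-0.479, -0.878, 0.002], [-0.004, 0.0, -1.0]]
wrist_force: [-0.4, 0.2, 0.8]
width: -0.004
gripper_force: 0.0
```

```bash
python3 -c "from h import *;find()"
```

```text
tcp lift mm [ -41.6 -165.1] z 0.1931082745920099 F [-0.4  0.2  0.8] t 15.95
top handle 49 [-1.5 47.5] ang -1.845
side handle 30 [-3.2 49.4] ang -3.653
side post 17 [ -38.8 -121.8] ang 0.339
wrist post 1230 [ -33.6 -126.2] ang 0.387
```

Emit:
play_rows --pt "0 -0.5 0 0 0 0 0" --pt "0 -0.5 0 0 0 0 0" --pt "0 -0.4 0 0 0 0 0" --pt "0 -0.4 0 0 0 0 0" --pt "-0.1 -0.4 0 0 0 0 0" --pt "-0.1 -0.4 0 0 0 0 0" --pt "-0.1 -0.4 0 0 0 0 0" --pt "-0.1 -0.4 0 0 0 0 0" --pt "-0.1 -0.4 0 0 0 0 0" --pt "-0.1 -0.4 0 0 0 0 0" --pt "-0.1 -0.4 0 0 0 0 0" --pt "-0.1 -0.4 0 0 0 0 0" --pt "-0.1 -0.4 0 0 0 0 0" --pt "-0.1 -0.4 0 0 0 0 0" --pt "0 -0.3 0 0 0 0 0" --pt "0 -0.2 0 0 0 0 0" --pt "0 0 0 0 0 0 0"

```text
clock: 17.8
tcp_pos: [0.5201, -0.1441, 0.1954]
ee_rot: [[0.878, -0.478, 0.001], [-0.478, -0.878, 0.0], [0.001, -0.0, -1.0]]
wrist_force: [-0.1, 1.2, -0.5]
width: -0.002
gripper_force: 0.1
```

```bash
python3 -c "from h import *;find()"
```

```text
tcp lift mm [ -50.2 -101.3] z 0.19538737158947406 F [-0.1  1.2 -0.5] t 17.8
top handle 53 [-0.9 47.5] ang -1.118
side handle 27 [-2.6 50.7] ang -2.959
side post 58 [-56.4 -90.1] ang 0.081
wrist post 924 [ -40.3 -101.4] ang 0.2
wrist post 512 [-49.2 -79.7] ang 0.022
```

Nearly home, and the wheel has been centred a little. I'll press in small steps until the stop pushes back.

Emit:
play_rows --pt "0 -0.1 0 0 0 0 0" --pt "0 -0.1 0 0 0 0 0" --pt "0 -0.1 0 0 0 0 0" --pt "0 0 0 0 0 0 0"

```text
clock: 18.35
tcp_pos: [0.5206, -0.143, 0.1954]
ee_rot: [[0.879, -0.478, -0.001], [-0.478, -0.879, -0.002], [0.0, 0.002, -1.0]]
wrist_force: [-6.5, -15.0, 1.8]
width: -0.002
gripper_force: 8.2
```

Emit:
play_rows --pt "0 -0.1 0 0 0 0 0" --pt "0 -0.1 0 0 0 0 0" --pt "0 0 0 0 0 0 0" --pt "0 0 0 0 0 0 0"

```text
clock: 18.75
tcp_pos: [0.5207, -0.1426, 0.1954]
ee_rot: [[0.879, -0.477, -0.002], [-0.477, -0.879, -0.004], [-0.0, 0.004, -1.0]]
wrist_force: [-13.8, -28.7, 4.5]
width: 0.004
gripper_force: 15.9
```

Emit:
play_rows --pt "0 0.5 0 0 0 0 0" --pt "0 1 0 0 0 0 0" --pt "0 2 0 0 0 0 0" --pt "0 2 0 0 0 0 0" --pt "0 0 -3 0 0 0 0" --pt "0 0 -3 0 0 0 0" --pt "0 0 -3 0 0 0 0" --pt "0 0 0 0 0 0 0"

```text
clock: 19.55
tcp_pos: [0.4974, -0.1892, 0.2891]
ee_rot: [[0.878, -0.478, 0.006], [-0.478, -0.878, -0.002], [0.006, -0.001, -1.0]]
wrist_force: [-0.6, 0.5, -0.4]
width: 0.0
gripper_force: 0.0
```

Run:
```python
from h import *
find()
c=cap("top");cv2.imwrite("pics/t4.png",cv2.resize(c["pixels"][110:250,300:440],None,fx=4,fy=4,interpolation=2))
P0=np.load("top0.npy");P1=cloud(c)
for P in(P0,P1):
    q=(P[...,:2]-A)@L.T;z=P[...,2]
    for cx,cy in((0,.047),(-.055,-.078)):
        m=(z>.218)&(z<.228)&(np.hypot(q[...,0]-cx,q[...,1]-cy)<.02);print((q[m].mean(0)*1e3).round(1),m.sum())
    m=(z>.06)&(z<.078)&(abs(q[...,0]+.11)<.02)&(abs(q[...,1]+.0)<.04);print("platform",np.median(z[m]))
```

```text
tcp lift mm [ -48.6 -151.8] z 0.2890922355202122 F [-0.6  0.5 -0.4] t 19.55
top handle 51 [-0.7 47.5] ang -0.785
top post 41 [-54.2 -75.9] ang -0.014
side handle 28 [-3.1 50.3] ang -3.57
side post 20 [-54.9 -76.3] ang -0.012
wrist handle 631 [-0.4 41.6] ang -0.612
wrist post 448 [-53.1 -80.9] ang 0.024
[ 0.8 47.6] 47
[-54.5 -76.2] 38
platform 0.06376633885656147
[-0.1 47.4] 49
[-54.  -75.8] 36
platform 0.07154016025117826
```

View pics/t4.png

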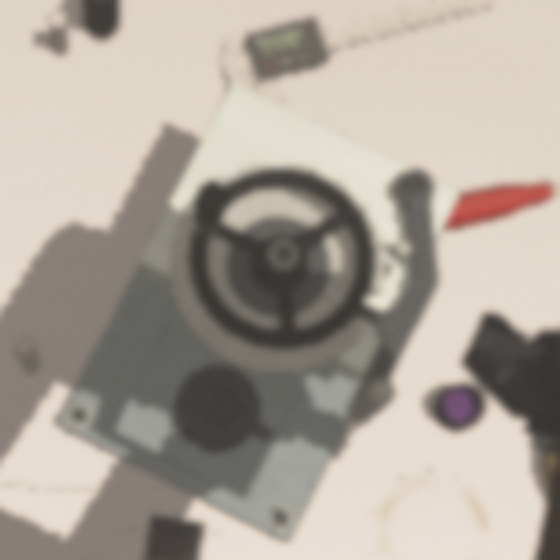

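The top view shows the latch home at (400,300), the handle back at (210,205), and the sensor head on the platform at (217,407). The platform has risen 7.8 mm, and the arm is clear.

```bash
python3 -c "
from station import bot
print(bot.sign_off())"
```

```text
the job is handed in; nothing more can be done
None
```

The job is handed in, though the sign-off gave no verdict: the wheel has gone one full turn clockwise, the latch is home in the notch, the platform measures 7.8 mm higher, the sensor head is still on it and the arm is clear.

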